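# Pin the draw bar in its coupling block

### The job

Take the long locating pin out of the wooden rack and put it, tip down, through the hole in the cover plate of the steel block that has the draw bar in it, fully home so that the pin's collar rests on the cover, and let go of it. Leave the short pin standing in the rack. Bring the arm over or round the tall upright board beside the work without hitting it.

Things in the scene. Friction and masses are not known exactly. Their poses are not given: they have to be found in the camera images.
- long_pin: Loose steel pin, 0.2 kg, upright in a hole of the wooden rack (30 mm high, two holes 80 mm apart, 22 mm deep). Origin: centre of its tip, 8 mm above the bench; z up the pin. From the tip: shank 15 mm wide (tip tapered to 9) to 58 mm; collar 42 mm wide, 58-64 mm; round ribbed handle 22 mm wide, 64-112 mm, to grip. Its collar stands 28 mm higher than the short pin's.
- short_pin: Loose pin like the long one, upright in the rack's other hole, but its shank is only 30 mm long: collar 30-36 mm, handle 36-84 mm from the tip. Origin: centre of its tip. It stays in the rack.
- bar_block_hole (a point): Centre of the hole's mouth on the top face, 68 mm above the bench, of the fixed steel block (94 x 88 mm, 4 mm screw heads at its corners) that holds the draw bar: a flat bar 44 mm wide that sticks out on the robot's side to 80 mm from the hole. One upright hole 25 mm wide, countersunk, runs through cover and bar into the base, 62 mm deep, closed below.
- empty_block_hole (a point): The same point of a second fixed block, alike but with an empty slot and no draw bar sticking out. Not to be used. (Beware: a fixed wooden board 430 mm high stands on edge to the right of all these things, running straight away from the robot from x = 0.39 to 0.87 at y = -0.05 to 0; lift the tool's tips well over it, or swing in front of it.)

How it is judged (in metres and radians):
At the end, for the whole second after the job is handed in: The long pin is at rest and released in the hole of the block with the draw bar: its tip at least 50 mm below the cover's top face, within 12 mm of the hole's axis, upright within 10 degrees. The short pin still stands in the rack, its tip within 20 mm of where it was and upright within 11 degrees (z of long_pin in the frame of bar_block_hole below -0.05 m and horizontal distance between long_pin and bar_block_hole below 0.012 m and angle between long_pin's own z axis and vertical below 0.17 rad and linear speed of long_pin below 0.02 m/s and distance of short_pin from where it was at the start of the episode below 0.02 m and angle between short_pin's own z axis and vertical below 0.2 rad); the robot touches nothing.
It also fails if it takes over 48 s, if anything falls off the work surface, if the arm or the gripper's body presses on something with over 40 N, if the wrist force passes 120 N, or if a joint passes its speed limit or range.

### The arm

A 6-joint arm with a two-finger parallel gripper is mounted at the origin on a cart in front of the work surface, level with it; the furniture and walls round the work are solid. World frame = base frame: x ahead of the robot, y to its left, z up, the work surface at z = 0. Lengths are in m, angles in degrees, forces in N, time in s.
With the tool pointing down it reaches from about 0.35 to 0.875 m from the base axis. Payload 4.2 kg.
Tool frame: the origin (TCP) lies midway between the tips of the shut fingers; the grasp point (between the pads) lies 19 mm behind it; z points along the fingers, y is the line along which they close (so a half turn about z gives the same grasp; the last joint's range is limited). The gripper opens to 87 mm and grips with 3 to 60 N. Pads are 19 mm wide; open, the fingers measure 117 mm over their backs; the gripper's body (75 mm by 190 mm) begins 51 mm behind the grasp point.
Start: joints at [-56.975, 22.042, 0.453, 0, -68.411, -14.817], TCP at [0.195, -0.594, 0.199] pointing down, gripper open.
Joint ranges: [-179.83, 179.83], [-69.29, 118.12], [-61.27, 80.66], [-181.25, 117.63], [-171.15, -9.14], [-177.46, 177.46]. Speed limits (degrees/s): [159.86, 159.86, 180, 180, 180, 180].

### API

Orientations are given as a 3x3 rotation matrix whose columns are the frame's x, y, z axes.
In Python, from station import r gives the robot as it stands.
- The arm moves only by the tool hand_motion, called as name(argument=value, ...), one argument or row to a line, values as JSON. Schema: {"type":"object","properties":{"plan":{"type":"array","items":{"type":"object","properties":{"jaw":{"type":"number"},"tx":{"type":"number"},"ty":{"type":"number"},"tz":{"type":"number"},"rx":{"type":"number"},"ry":{"type":"number"},"rz":{"type":"number"}},"additionalProperties":false,"required":["jaw"]},"minItems":1,"maxItems":8},"only":{"type":"string"},"quiet":{"type":"boolean"},"lines":{"type":"string"}},"required":["plan"],"additionalProperties":false}. plan is a list of rows, 1 to 8 of them, each an object with the fields jaw (the opening from 0.0 (shut) to 1.0 (fully open)), tx, ty, tz (the shift in parts of the range, where 1.0 means 1 m), rx, ry, rz (a rotation vector in a scale on which 1.0 is 180 degrees); a field left out counts as zero (the opening has to be given); each row is the pose to reach, as a shift and turn from the pose commanded when the call began, along the tool's axes at that moment; what a row does not reach only later rows make up. A row lasts 1/10 s, in which the tool goes at most 0.05 m and 8.59 degrees, less where a joint would pass 70% of its speed; a pose out of reach is approached as far as the arm can. The fingers move at their own pace and stop on an object; the grip force is fixed at half the most. Time passes only in rows, so rows that do not move let the fingers close. The tool returns the time, the measured TCP pose, the force, the opening and the grip force at its end. only (a regular expression) keeps the lines of the reply that match it, lines (a string "A,B") keeps lines A to B, and quiet returns only ok. No shift or turn number may pass 1 either way. Input that does not fit is refused with a message, and nothing moves.
- r.sense(): the state, without advancing time (a new reading comes with each control period).
- r.capture(name): name is "scene" or "top" or "wrist"; returns a dict with "pixels" (420x560x3 uint8, red, green, blue), "z_map" (420x560 float32, m along the optical axis (not along the pixel's ray), 0 where there is no reading), "K" (3x3 intrinsics, pixels), "world_from_camera" (4x4, takes a point from camera to world coordinates). Camera axes: x right, y up, looking along -z (the intrinsics and any distortion apply to the point x, -y, -z); pixel columns grow to the right and rows downward; lengths in m; the calibration is good to about 2 mm. A picture is of the moment at which its call begins.
- r.finish_job(): hands the job in; it is judged then, once.
The state is a dict: "time_s": time; "joints": joint angles; "joint_velocities": joint speeds; "effort": joint torques, N m; "tcp_pos": TCP position; "ee_rot": TCP orientation; "wrist_force": force on the tool from outside, world axes, zero at the start; "moment": the same for the moment, N m; "gripper_width": opening from 0.0 (shut) to 1.0 (fully open); "gripper_force": force on a finger pad.
Only numpy, scipy, OpenCV 4.12 (cv2) and the standard library are available. Lean on these libraries where they do the work, as an engineer would, in place of code of your own. Each camera call takes 0.05 s, during which the arm holds its last target. There are 200 camera calls.

## Working session

There is one attempt and no reset: what is moved stays moved. The work goes in short steps, Python scripts to look and compute and a tool call to move; the robot and the scene stay as the last step left them, time stands still between calls to the robot, and variables do not carry over. Pictures are saved under pics/ and viewed, at most 10 in all, crops included, and the job is handed in when it is done.

```bash
ls; mkdir -p pics
```

Run:
```python
from station import r
import cv2,numpy as np
s=r.sense();print(s['time_s'],s['tcp_pos'],s['ee_rot'],s['wrist_force'])
for n in("scene","top"):
    c=r.capture(n);np.savez(f'pics/{n}.npz',**c);cv2.imwrite(f'pics/{n}.png',c['pixels'][:,:,::-1]);print(n,c['K'],c['world_from_camera'].round(3), (c['z_map']>0).mean())
```

```text
pics
station.py
0.0 [ 0.19511617 -0.59309646  0.1978486 ] [[-9.49980892e-01 -3.12307042e-01 -7.84496949e-04]
 [-3.12308007e-01  9.49978740e-01  2.02545869e-03]
 [ 1.12690411e-04  2.16915173e-03 -9.99997641e-01]] [-0.29029002  0.68380914  0.12322581]
scene [[445.47448753   0.         276.0657265 ]
 [  0.         445.47448753 206.53380497]
 [  0.           0.           1.        ]] [[-0.828  0.275 -0.488  0.12 ]
 [-0.56  -0.401  0.725  0.884]
 [ 0.004  0.874  0.487  0.493]
 [ 0.     0.     0.     1.   ]] 0.9960289115646258
top [[506.98643667   0.         270.58486092]
 [  0.         506.98643667 202.9880041 ]
 [  0.           0.           1.        ]] [[ 0.011  0.983 -0.186  0.357]
 [-1.     0.016  0.026  0.287]
 [ 0.029  0.186  0.982  0.971]
 [ 0.     0.     0.     1.   ]] 0.9958333333333333
```

View pics/top.png

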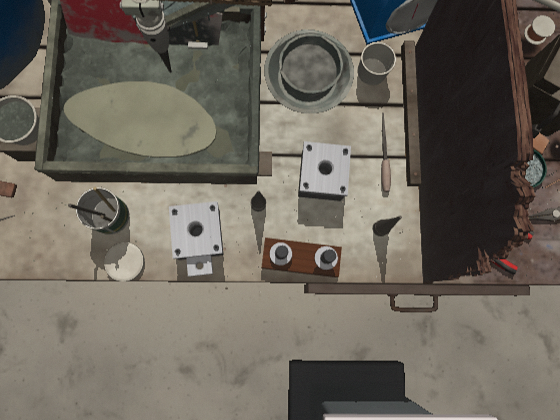

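View pics/scene.png

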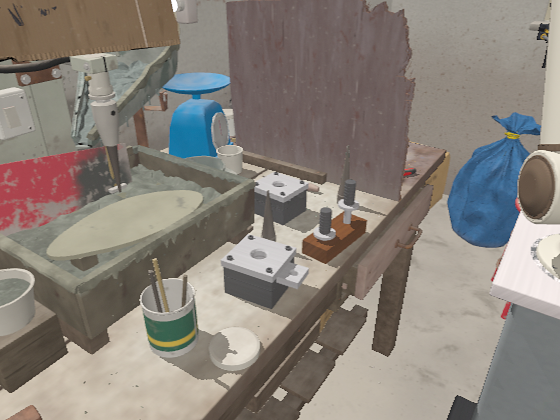

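The top view shows the bar block's hole at about (195,229), with its bar at (198,265). The empty block's hole is at (325,168), and the rack's pins stand at (282,253) and (326,258). In the scene view the pin farther from the camera, at (348,195), stands higher, so it is the long one. In the top view that is the right-hand pin at (326,258).

Create h.py:
```python
import numpy as np,cv2
def load(n): return dict(np.load(f'pics/{n}.npz'))
def cloud(c):
    K=c['K'];z=c['z_map'];h,w=z.shape;u,v=np.meshgrid(np.arange(w),np.arange(h))
    p=np.stack([(u-K[0,2])/K[0,0]*z,-(v-K[1,2])/K[1,1]*z,-z],-1)
    T=c['world_from_camera'];return p@T[:3,:3].T+T[:3,3]
def ray(c,uv):
    K=c['K'];T=c['world_from_camera']
    d=T[:3,:3]@np.array([(uv[0]-K[0,2])/K[0,0],-(uv[1]-K[1,2])/K[1,1],-1.]);return T[:3,3],d/np.linalg.norm(d)
def onplane(c,uv,z): o,d=ray(c,uv);return o+d*(z-o[2])/d[2]
def cross(c1,a,c2,b):
    o,d=ray(c1,a);p,e=ray(c2,b)
    t=np.linalg.lstsq(np.stack([d,-e],1),p-o,rcond=None)[0];A=o+t[0]*d;B=p+t[1]*e
    return (A+B)/2,np.linalg.norm(A-B)
```

Run:
```python
from h import *
T=load('top');S=load('scene')
for n,c,boxes in(('top',T,dict(bar=(160,195,230,285),right=(308,235,345,275),left=(264,235,305,275))),('scene',S,dict(bar=(215,225,310,310),right=(330,170,365,225),left=(310,200,338,245)))):
    P=cloud(c)
    for k,(a,b,e,f) in boxes.items():
        q=P[b:f,a:e].reshape(-1,3)
        h,ed=np.histogram(q[:,2],np.arange(0,.14,.004))
        print(n,k,[(round(x*1000),int(m)) for x,m in zip(ed,h) if m>8])
    # image crops
im=T['pixels'][185:285,150:350,::-1];a=cv2.resize(im,None,fx=3.6,fy=3.6,interpolation=cv2.INTER_CUBIC)
im=S['pixels'][160:310,210:370,::-1];b=cv2.resize(im,(384,360),interpolation=cv2.INTER_CUBIC)
cv2.imwrite('pics/ta.png',a)
P=cloud(T)
# handle top / collar of pins, cover
for k,(x0,y0,x1,y1,lo,hi) in dict(rh=(308,235,345,275,.105,.135),rc=(308,235,345,275,.06,.078),lh=(264,235,305,275,.08,.1),lc=(264,235,305,275,.035,.05),cov=(160,195,230,285,.06,.07),bar=(160,255,230,285,.03,.06)).items():
    q=P[y0:y1,x0:x1].reshape(-1,3);q=q[(q[:,2]>lo)&(q[:,2]<hi)]
    if len(q): print(k,len(q),q.mean(0).round(4),q.min(0).round(3),q.max(0).round(3), cv2.minAreaRect((q[:,:2]*1000).astype(np.float32)))
# hole by dark contour in cover
for n,c,(x0,y0,x1,y1) in(('top',T,(180,212,212,248)),('scene',S,(240,243,278,265))):
    g=cv2.cvtColor(c['pixels'],cv2.COLOR_RGB2GRAY)[y0:y1,x0:x1]
    m=(g<110).astype(np.uint8)
    for ct in cv2.findContours(m,cv2.RETR_EXTERNAL,cv2.CHAIN_APPROX_NONE)[0]:
        if len(ct)>14:
            e=cv2.fitEllipse(ct);uv=np.array(e[0])+[x0,y0];print(n,uv,e[1],onplane(c,uv,.068).round(4))
```

```text
top bar [(0, 1678), (4, 122), (8, 24), (12, 13), (16, 14), (24, 11), (28, 16), (32, 13), (40, 16), (44, 13), (48, 183), (52, 249), (56, 18), (60, 30), (64, 922), (68, 1427), (72, 78)]
top right [(0, 279), (4, 16), (24, 36), (28, 410), (32, 89), (68, 106), (72, 147), (76, 9), (116, 55), (120, 74)]
top left [(0, 229), (4, 14), (24, 66), (28, 625), (32, 148), (40, 98), (44, 155), (88, 47), (92, 72)]
scene bar [(0, 1889), (4, 153), (8, 168), (12, 157), (16, 159), (20, 183), (24, 151), (28, 185), (32, 133), (36, 131), (40, 198), (44, 260), (48, 431), (52, 342), (56, 206), (60, 234), (64, 774), (68, 1098), (72, 80), (76, 30), (80, 21), (84, 16), (88, 11)]
scene right [(0, 431), (4, 32), (8, 30), (12, 32), (16, 35), (20, 38), (24, 54), (28, 288), (32, 65), (36, 62), (40, 58), (44, 42), (48, 39), (52, 37), (56, 20), (60, 13), (64, 23), (68, 78), (72, 109), (76, 33), (80, 37), (84, 36), (88, 29), (92, 24), (96, 24), (100, 19), (104, 20), (108, 21), (112, 20), (116, 32), (120, 34)]
scene left [(0, 392), (28, 271), (36, 15), (40, 73), (44, 91), (48, 23), (52, 22), (56, 27), (60, 18), (64, 25), 
[... 496 characters left out ...]
03125, 243.79617309570312), (20.686447143554688, 20.564125061035156), 44.80824661254883)
lc 258 [0.4384 0.2445 0.0444] [0.417 0.224 0.035] [0.461 0.274 0.048] ((444.0342102050781, 245.21682739257812), (51.80043029785156, 40.659706115722656), 21.68979263305664)
cov 2032 [0.4786 0.398  0.0679] [0.428 0.349 0.06 ] [0.531 0.446 0.07 ] ((479.507080078125, 398.15704345703125), (94.95738220214844, 88.32581329345703), 7.296468257904053)
bar 447 [0.4164 0.3904 0.052 ] [0.398 0.367 0.032] [0.434 0.424 0.06 ] ((416.7030944824219, 395.1302490234375), (35.072696685791016, 53.61092758178711), 6.950122356414795)
top [195.04760647 228.58266068] (13.498297691345215, 13.765129089355469) [0.4793 0.3978 0.068 ]
```

View pics/ta.png

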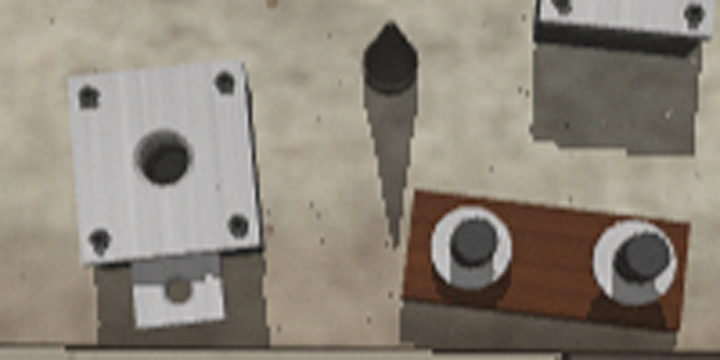

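The crop agrees with that reading: the long pin is on the right, with its handle top at full-image pixel (328,256), and the bar block is on the left, with its hole at (195,229). Next I'll cross-check the heights by rays from both views, and check how tall the cones are.

Add to h.py:
```python
from scipy.spatial.transform import Rotation as Ro
def delta(t,yaw=180.,s=None):
    from station import r
    s=r.sense();R=np.array(s['ee_rot']);a=np.radians(yaw)
    y=np.array([np.cos(a),np.sin(a),0]);z=np.array([0,0,-1.]);G=np.stack([np.cross(y,z),y,z],1)
    print('t',s['time_s'],'tcp',np.round(s['tcp_pos'],4),'d',(R.T@(np.array(t)-s['tcp_pos'])).round(4),'rv',Ro.from_matrix(R.T@G).as_rotvec(degrees=True).round(2),'q',np.round(s['joints'],1),'F',np.round(s['wrist_force'],1))
```

Run:
```python
from h import *
T=load('top');S=load('scene');Q={n:cloud(c) for n,c in(('top',T),('scene',S))}
def px(c,P,box,lo,hi):
    m=np.zeros(P.shape[:2],np.uint8);a,b,e,f=box;m[b:f,a:e]=1
    m&=((P[...,2]>lo)&(P[...,2]<hi)).astype(np.uint8)
    k,_,st,ce=cv2.connectedComponentsWithStats(m);i=1+np.argmax(st[1:,4])
    return cv2.minAreaRect(np.argwhere(_==i)[:,::-1].astype(np.float32))[0],P[_==i].mean(0).round(4),st[i,4]
for k,bt,bs,lo,hi in(('longtop',(308,235,345,275),(335,170,365,225),.116,.13),('shorttop',(264,235,305,275),(312,200,338,245),.088,.1),('cover',(160,195,230,285),(215,225,310,300),.062,.07)):
    a=px(T,Q['top'],bt,lo,hi);b=px(S,Q['scene'],bs,lo,hi);X,g=cross(T,a[0],S,b[0]);print(k,a,b,X.round(4),round(g,4))
for n,box in(('top',(245,185,275,215)),('top',(365,205,405,240)),('scene',(255,180,280,240)),('scene',(335,140,357,175))):
    a,b,e,f=box;q=Q[n][b:f,a:e].reshape(-1,3);q=q[(q[:,2]>.02)&(q[:,1]>0.02)];
    if len(q): print(n,len(q),q[q[:,2].argmax()].round(3),q.mean(0).round(3))
delta([.195,-.594,.55])
```

hand_motion(
  plan=[
    {"jaw": 1, "tz": -0.05},
    {"jaw": 1, "tz": -0.1},
    {"jaw": 1, "tz": -0.15},
    {"jaw": 1, "tz": -0.2},
    {"jaw": 1, "tz": -0.25},
    {"jaw": 1, "tz": -0.3},
    {"jaw": 1, "tz": -0.35},
    {"jaw": 1, "tz": -0.35},
  ],
)

```text
time_s: 0.9
tcp_pos: [0.1949, -0.5948, 0.5575]
ee_rot: [[-0.95, -0.311, 0.007], [-0.311, 0.95, -0.017], [-0.002, -0.018, -1.0]]
wrist_force: [-0.5, 0.4, 1.1]
gripper_width: 0.998
gripper_force: 0.0
```

```bash
python3 -c "
from h import *
delta([.45,-.25,.55])"
```

```text
t 0.9 tcp [ 0.1949 -0.5948  0.5575] d [-0.3496  0.2485  0.0037] rv [ -0.97  -0.55 -71.88] q [ -57.    24.6   54.9    0.2 -119.3  -14.8] F [-0.5  0.4  1.1]
```

The pin heights and the cover height agree between the two views. The arm is up at 0.557 m, so now it goes across.

The rows are not in the units I measure in: turns go in shares of 180 degrees. I convert before sending: -64 degrees is -0.3556.

hand_motion(
  plan=[
    {"jaw": 1, "tx": -0.04, "ty": 0.03, "rz": -0.0444},
    {"jaw": 1, "tx": -0.08, "ty": 0.06, "rz": -0.0889},
    {"jaw": 1, "tx": -0.12, "ty": 0.09, "rz": -0.1333},
    {"jaw": 1, "tx": -0.16, "ty": 0.12, "rz": -0.1778},
    {"jaw": 1, "tx": -0.2, "ty": 0.15, "rz": -0.2222},
    {"jaw": 1, "tx": -0.24, "ty": 0.18, "rz": -0.2667},
    {"jaw": 1, "tx": -0.28, "ty": 0.2, "rz": -0.3111},
    {"jaw": 1, "tx": -0.32, "ty": 0.23, "rz": -0.3556},
  ],
)

```text
time_s: 1.7
tcp_pos: [0.4285, -0.2736, 0.5482]
ee_rot: [[-0.13, -0.992, -0.001], [-0.992, 0.13, 0.001], [-0.0, 0.001, -1.0]]
wrist_force: [0.4, -0.3, -1.0]
gripper_width: 0.999
gripper_force: 0.0
```

```bash
python3 -c "
from h import *
delta([.431,.165,.55])"
```

```text
t 1.7 tcp [ 0.4285 -0.2736  0.5482] d [-0.4352  0.0546 -0.0015] rv [ 0.06  0.03 -7.47] q [ -14.3    9.5   31.8   -0.  -112.4    6.8] F [ 0.4 -0.3 -1. ]
```

Converted, -7.5 degrees is -0.0417.

hand_motion(
  plan=[
    {"jaw": 1, "tx": -0.05, "ty": 0.006, "rz": -0.0222},
    {"jaw": 1, "tx": -0.1, "ty": 0.012, "rz": -0.0417},
    {"jaw": 1, "tx": -0.15, "ty": 0.018, "rz": -0.0417},
    {"jaw": 1, "tx": -0.2, "ty": 0.025, "rz": -0.0417},
    {"jaw": 1, "tx": -0.25, "ty": 0.03, "rz": -0.0417},
    {"jaw": 1, "tx": -0.3, "ty": 0.037, "rz": -0.0417},
    {"jaw": 1, "tx": -0.35, "ty": 0.044, "rz": -0.0417},
    {"jaw": 1, "tx": -0.4, "ty": 0.05, "rz": -0.0417},
  ],
)

```text
time_s: 2.5
tcp_pos: [0.4312, 0.1267, 0.549]
ee_rot: [[-0.005, -1.0, 0.0], [-1.0, 0.005, 0.0], [-0.0, -0.0, -1.0]]
wrist_force: [1.2, -0.5, 1.3]
gripper_width: 1.003
gripper_force: 0.0
```

```bash
python3 -c "
from h import *
delta([.431,.165,.25])"
```

```text
t 2.5 tcp [0.4312 0.1267 0.549 ] d [-0.0382  0.0004  0.299 ] rv [-0.01  0.02 -0.26] q [  37.2    2.8   24.2   -0.  -111.4  -37.5] F [ 1.2 -0.5  1.3]
```

hand_motion(
  plan=[
    {"jaw": 1, "tx": -0.02, "tz": 0.04},
    {"jaw": 1, "tx": -0.038, "tz": 0.08},
    {"jaw": 1, "tx": -0.038, "tz": 0.13},
    {"jaw": 1, "tx": -0.038, "tz": 0.18},
    {"jaw": 1, "tx": -0.038, "tz": 0.23},
    {"jaw": 1, "tx": -0.038, "tz": 0.28},
    {"jaw": 1, "tx": -0.038, "tz": 0.33},
    {"jaw": 1, "tx": -0.038, "tz": 0.33},
  ],
)

```text
time_s: 3.3
tcp_pos: [0.4268, 0.1593, 0.2117]
ee_rot: [[-0.006, -1.0, -0.015], [-1.0, 0.007, -0.009], [0.009, 0.015, -1.0]]
wrist_force: [-0.5, 0.1, 0.3]
gripper_width: 1.0
gripper_force: 0.0
```

Run:
```python
from h import *
from station import r
delta([.431,.165,.080])
c=r.capture('wrist');np.savez('pics/w1.npz',**c);cv2.imwrite('pics/w1.png',c['pixels'][:,:,::-1])
P=cloud(c)
for lo,hi in((.112,.13),(.066,.077),(.085,.098)):
    m=(P[...,2]>lo)&(P[...,2]<hi)&(abs(P[...,0]-.435)<.05)&(abs(P[...,1]-.2)<.08);q=P[m]
    if len(q): print(lo,len(q),q.mean(0).round(4),((q.min(0)+q.max(0))/2).round(4))
```

```text
t 3.3 tcp [0.4268 0.1593 0.2117] d [-0.007  -0.0062  0.1315] rv [ 0.88 -0.54 -0.37] q [ 40.9   5.3 -20.1  -0.2 -65.6 -41.2] F [-0.5  0.1  0.3]
0.112 389 [0.4322 0.1624 0.119 ] [0.4326 0.1629 0.1167]
0.066 632 [0.433  0.1651 0.0716] [0.4325 0.1933 0.0716]
0.085 339 [0.4393 0.2272 0.091 ] [0.4367 0.2031 0.0912]
```

View pics/w1.png

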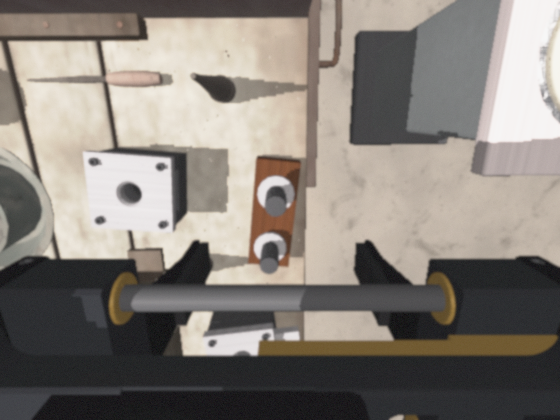

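The wrist view shows both pins between the fingers, the long one at (277,200) and the short one at (268,250). The wrist estimate of (0.432, 0.164) agrees with the top view. I'll let the arm settle, then descend.

hand_motion(
  plan=[
    {"jaw": 1},
    {"jaw": 1},
    {"jaw": 1},
  ],
)

```text
time_s: 3.65
tcp_pos: [0.4336, 0.1638, 0.2215]
ee_rot: [[-0.005, -1.0, 0.004], [-1.0, 0.005, 0.003], [-0.003, -0.004, -1.0]]
wrist_force: [-0.0, -0.9, 0.0]
gripper_width: 0.997
gripper_force: 0.0
```

```bash
python3 -c "
from h import *
delta([.4315,.1645,.081])"
```

```text
t 3.65 tcp [0.4336 0.1638 0.2215] d [-0.0003  0.0027  0.1405] rv [-0.24  0.18 -0.28] q [ 40.9   4.9 -19.2   0.  -65.6 -41.2] F [-0.  -0.9  0. ]
```

hand_motion(
  plan=[
    {"jaw": 1, "tz": 0.03},
    {"jaw": 1, "tz": 0.06},
    {"jaw": 1, "tz": 0.085},
    {"jaw": 1, "tz": 0.105},
    {"jaw": 1, "tz": 0.12},
    {"jaw": 1, "tz": 0.13},
    {"jaw": 1, "tz": 0.137},
    {"jaw": 1, "tz": 0.138},
  ],
)

```text
time_s: 4.45
tcp_pos: [0.4325, 0.1629, 0.081]
ee_rot: [[-0.005, -1.0, 0.0], [-1.0, 0.005, 0.0], [-0.0, -0.0, -1.0]]
wrist_force: [-0.7, 1.0, 0.8]
gripper_width: 1.003
gripper_force: 0.0
```

```bash
python3 -c "
from h import *
delta([.4315,.1645,.081])"
```

```text
t 4.45 tcp [0.4325 0.1629 0.081 ] d [-0.0016  0.001  -0.    ] rv [-0.01  0.01 -0.29] q [ 40.9  13.8 -31.1   0.  -45.  -41.2] F [-0.7  1.   0.8]
```

hand_motion(
  plan=[
    {"jaw": 0},
    {"jaw": 0},
    {"jaw": 0},
    {"jaw": 0},
    {"jaw": 0},
    {"jaw": 0},
    {"jaw": 0},
    {"jaw": 0},
  ],
)

```text
time_s: 5.25
tcp_pos: [0.4323, 0.1627, 0.081]
ee_rot: [[-0.005, -1.0, -0.0], [-1.0, 0.005, -0.0], [0.0, 0.0, -1.0]]
wrist_force: [-0.5, 0.5, -1.1]
gripper_width: 0.354
gripper_force: 0.0
```

```bash
python3 -c "
from h import *
delta([.4315,.1645,.081])"
```

```text
t 5.25 tcp [0.4323 0.1627 0.081 ] d [-0.0018  0.0008 -0.    ] rv [ 0.   -0.   -0.29] q [ 40.9  13.8 -31.2   0.  -45.  -41.2] F [-0.5  0.5 -1.1]
```

hand_motion(
  plan=[
    {"jaw": 0},
    {"jaw": 0},
    {"jaw": 0},
    {"jaw": 0},
  ],
)

```text
time_s: 5.65
tcp_pos: [0.4322, 0.1627, 0.0809]
ee_rot: [[-0.005, -1.0, -0.0], [-1.0, 0.005, -0.0], [0.0, 0.0, -1.0]]
wrist_force: [0.4, 0.7, -0.5]
gripper_width: 0.242
gripper_force: 30.0
```

The pin is gripped (21 mm at 30 N). I'll lift it straight up.

hand_motion(
  plan=[
    {"jaw": 0, "tz": -0.01},
    {"jaw": 0, "tz": -0.025},
    {"jaw": 0, "tz": -0.045},
    {"jaw": 0, "tz": -0.07},
    {"jaw": 0, "tz": -0.1},
    {"jaw": 0, "tz": -0.13},
    {"jaw": 0, "tz": -0.15},
    {"jaw": 0, "tz": -0.15},
  ],
)

```text
time_s: 6.45
tcp_pos: [0.4336, 0.1636, 0.2341]
ee_rot: [[-0.005, -1.0, 0.006], [-1.0, 0.005, 0.004], [-0.004, -0.006, -1.0]]
wrist_force: [0.4, 0.3, -2.8]
gripper_width: 0.241
gripper_force: 30.0
```

```bash
python3 -c "
from h import *
delta([.4795,.398,.231])"
```

```text
t 6.45 tcp [0.4336 0.1636 0.2341] d [-0.2346 -0.0448  0.0043] rv [-0.32  0.23 -0.27] q [ 40.9   4.3 -18.    0.  -67.3 -41.2] F [ 0.4  0.3 -2.8]
```

hand_motion(
  plan=[
    {"jaw": 0, "tx": -0.035, "ty": -0.007},
    {"jaw": 0, "tx": -0.075, "ty": -0.015},
    {"jaw": 0, "tx": -0.12, "ty": -0.023},
    {"jaw": 0, "tx": -0.165, "ty": -0.032},
    {"jaw": 0, "tx": -0.2, "ty": -0.039},
    {"jaw": 0, "tx": -0.225, "ty": -0.044},
    {"jaw": 0, "tx": -0.235, "ty": -0.046},
    {"jaw": 0, "tx": -0.235, "ty": -0.046},
  ],
)

```text
time_s: 7.25
tcp_pos: [0.4787, 0.3978, 0.2284]
ee_rot: [[-0.004, -1.0, -0.003], [-1.0, 0.004, -0.003], [0.003, 0.003, -1.0]]
wrist_force: [-0.9, -1.0, -2.1]
gripper_width: 0.244
gripper_force: 30.0
```

hand_motion(
  plan=[
    {"jaw": 0},
    {"jaw": 0},
    {"jaw": 0},
  ],
)

```text
time_s: 7.55
tcp_pos: [0.4794, 0.3964, 0.2314]
ee_rot: [[-0.006, -1.0, 0.0], [-1.0, 0.006, 0.0], [-0.0, -0.0, -1.0]]
wrist_force: [-0.5, 0.0, -1.7]
gripper_width: 0.241
gripper_force: 30.0
```

Run:
```python
from h import *
from station import r
delta([.4795,.398,.231])
for n in('scene','top','wrist'):
    c=r.capture(n);np.savez(f'pics/{n}2.npz',**c);cv2.imwrite(f'pics/{n}2.png',c['pixels'][:,:,::-1])
```

```text
t 7.55 tcp [0.4794 0.3964 0.2314] d [-0.0016 -0.0001  0.0004] rv [-0.01  0.02 -0.35] q [ 54.5  20.6   3.   -0.  -72.4 -54.8] F [-0.5  0.  -1.7]
```

View pics/scene2.png

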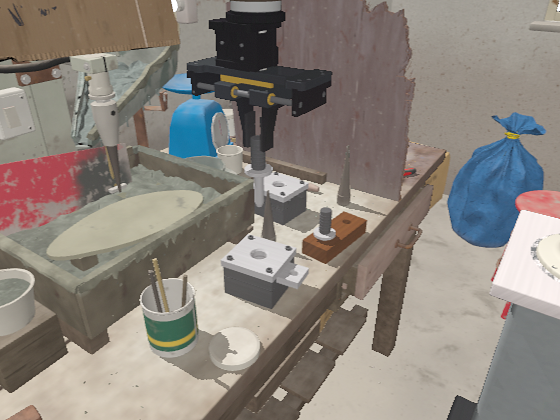

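View pics/wrist2.png

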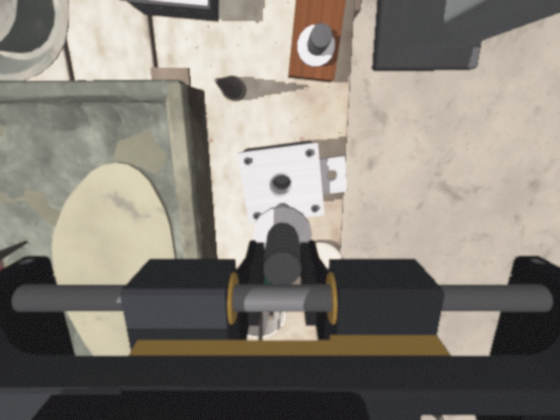

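The scene view shows the pin upright in the fingers above the bar block, with its shank at about (259,190). The wrist view shows the hole at (281,182). Next I'll measure both the shank and the hole.

Run:
```python
from h import *
S=load('scene2');T=load('top2');W=load('wrist2');P=cloud(S);O=S['world_from_camera'][:3,3]
near=lambda P:(abs(P[...,0]-.48)<.05)&(abs(P[...,1]-.4)<.05)
# shank centre: silhouette mid column per band, ray cast to vertical plane facing camera through TCP
for lo,hi in((.16,.175),(.175,.19),(.19,.207),(.208,.216)):
    m=near(P)&(P[...,2]>lo)&(P[...,2]<hi);q=P[m]
    if len(q)<3: print(lo,len(q));continue
    v,u=np.nonzero(m);u0=np.mean([ (u[v==k].min()+u[v==k].max())/2 for k in set(v)]);v0=v.mean()
    o,d=ray(S,(u0,v0));n=np.array([*(np.array([.479,.398])-O[:2]),0]);n/=np.linalg.norm(n)
    X=o+d*((np.array([.4794,.398,0])-o)@n)/(d@n);print(lo,len(q),'zmin',q[:,2].min().round(4),'axis@',X.round(4))
for n,c,(x0,y0,x1,y1) in(('wrist',W,(268,170,294,193)),('scene1',load('scene'),(240,243,278,265))):
    g=cv2.cvtColor(c['pixels'],cv2.COLOR_RGB2GRAY)[y0:y1,x0:x1];t,m=cv2.threshold(g,0,255,cv2.THRESH_BINARY_INV+cv2.THRESH_OTSU)
    for ct in cv2.findContours(m,cv2.RETR_EXTERNAL,cv2.CHAIN_APPROX_NONE)[0]:
        if len(ct)>14: e=cv2.fitEllipse(ct);uv=np.array(e[0])+[x0,y0];print(n,t,uv,e[1],onplane(c,uv,.068).round(4))
Q=cloud(W);m=(Q[...,2]>.062)&(Q[...,2]<.071)&(abs(Q[...,0]-.48)<.06)&(abs(Q[...,1]-.4)<.06);print('cover wrist',m.sum(),cv2.minAreaRect((Q[m][:,:2]*1000).astype(np.float32)))
```

```text
0.16 67 zmin 0.1605 axis@ [0.4786 0.3974 0.1662]
0.175 85 zmin 0.1751 axis@ [0.4791 0.3978 0.1797]
0.19 101 zmin 0.19 axis@ [0.4795 0.3981 0.196 ]
0.208 10 zmin 0.2081 axis@ [0.4785 0.3974 0.2061]
wrist 154.0 [280.18277454 183.34945965] (17.660358428955078, 19.799516677856445) [0.4815 0.3964 0.068 ]
scene1 179.0 [257.40361786 254.06034946] (8.261560440063477, 16.082910537719727) [0.4817 0.401  0.068 ]
cover wrist 4608 ((480.46978759765625, 397.613037109375), (94.25154113769531, 88.35888671875), 7.063023567199707)
```

The hole averages (0.480, 0.398), with the pin about 1 mm short in x. I'll descend with that correction.

hand_motion(
  plan=[
    {"jaw": 0, "ty": -0.001, "tz": 0.03},
    {"jaw": 0, "ty": -0.001, "tz": 0.055},
    {"jaw": 0, "ty": -0.001, "tz": 0.07},
    {"jaw": 0, "ty": -0.001, "tz": 0.08},
    {"jaw": 0, "ty": -0.001, "tz": 0.085},
    {"jaw": 0, "ty": -0.001, "tz": 0.09},
    {"jaw": 0, "ty": -0.001, "tz": 0.095},
    {"jaw": 0, "ty": -0.001, "tz": 0.1},
  ],
)

```text
time_s: 8.5
tcp_pos: [0.4807, 0.3978, 0.1313]
ee_rot: [[-0.005, -1.0, 0.001], [-1.0, 0.005, 0.001], [-0.001, -0.001, -1.0]]
wrist_force: [0.1, 0.0, -3.0]
gripper_width: 0.24
gripper_force: 30.0
```

```bash
python3 -c "
from h import *
delta([.4795,.398,.083])"
```

```text
t 8.5 tcp [0.4807 0.3978 0.1313] d [-0.0001  0.0013  0.0483] rv [-0.05  0.06 -0.29] q [ 54.5  24.9  -5.2   0.  -59.8 -54.7] F [ 0.1  0.  -3. ]
```

No contact force, so I'll keep going to 1–2 mm above the seat.

hand_motion(
  plan=[
    {"jaw": 0, "tz": 0.008},
    {"jaw": 0, "tz": 0.016},
    {"jaw": 0, "tz": 0.024},
    {"jaw": 0, "tz": 0.032},
    {"jaw": 0, "tz": 0.039},
    {"jaw": 0, "tz": 0.044},
    {"jaw": 0, "tz": 0.046},
    {"jaw": 0, "tz": 0.046},
  ],
)

```text
time_s: 9.3
tcp_pos: [0.4804, 0.3974, 0.0847]
ee_rot: [[-0.005, -1.0, -0.0], [-1.0, 0.005, -0.0], [0.0, 0.0, -1.0]]
wrist_force: [0.3, -0.2, -2.6]
gripper_width: 0.243
gripper_force: 30.0
```

```bash
python3 -c "
from h import *
delta([.4795,.398,.083])"
```

```text
t 9.3 tcp [0.4804 0.3974 0.0847] d [-0.0006  0.0009  0.0017] rv [ 0.01 -0.02 -0.29] q [ 54.5  27.5  -8.3   0.  -54.2 -54.7] F [ 0.3 -0.2 -2.6]
```

hand_motion(
  plan=[
    {"jaw": 1},
    {"jaw": 1},
    {"jaw": 1},
    {"jaw": 1},
    {"jaw": 1},
    {"jaw": 1},
    {"jaw": 1},
    {"jaw": 1},
  ],
)

```text
time_s: 10.1
tcp_pos: [0.4805, 0.3975, 0.0849]
ee_rot: [[-0.005, -1.0, 0.0], [-1.0, 0.005, -0.0], [0.0, -0.0, -1.0]]
wrist_force: [0.2, -0.4, -0.0]
gripper_width: 0.888
gripper_force: 0.0
```

hand_motion(
  plan=[
    {"jaw": 1},
    {"jaw": 1, "tz": -0.02},
    {"jaw": 1, "tz": -0.05},
    {"jaw": 1, "tz": -0.09},
    {"jaw": 1, "tz": -0.13},
    {"jaw": 1, "tz": -0.17},
    {"jaw": 1, "tz": -0.2},
    {"jaw": 1, "tz": -0.2},
  ],
)

```text
time_s: 10.9
tcp_pos: [0.4823, 0.3989, 0.291]
ee_rot: [[-0.005, -1.0, 0.008], [-1.0, 0.005, 0.008], [-0.008, -0.008, -1.0]]
wrist_force: [-0.2, -0.4, -0.1]
gripper_width: 1.001
gripper_force: 0.0
```

hand_motion(
  plan=[
    {"jaw": 1},
    {"jaw": 1},
    {"jaw": 1},
  ],
)

```text
time_s: 11.2
tcp_pos: [0.48, 0.397, 0.2832]
ee_rot: [[-0.005, -1.0, -0.002], [-1.0, 0.005, -0.002], [0.002, 0.002, -1.0]]
wrist_force: [0.2, 0.1, 0.2]
gripper_width: 1.001
gripper_force: 0.0
```

Run:
```python
from h import *
from station import r
delta([.4795,.398,.283])
c=r.capture('scene');np.savez('pics/s3.npz',**c);cv2.imwrite('pics/s3.png',c['pixels'][:,:,::-1]);P=cloud(c)
for x,y,lo,hi in((.48,.398,.108,.13),(.48,.398,.0715,.078),(.44,.244,.088,.1)):
    q=P[(abs(P[...,0]-x)<.03)&(abs(P[...,1]-y)<.03)&(P[...,2]>lo)&(P[...,2]<hi)];print(len(q),q.mean(0).round(4),q.max(0).round(4))
```

```text
t 11.2 tcp [0.48   0.397  0.2832] d [-0.001   0.0005  0.0002] rv [ 0.12 -0.14 -0.3 ] q [ 54.4  19.5   8.7  -0.  -79.3 -54.7] F [0.2 0.1 0.2]
182 [0.4772 0.4028 0.1178] [0.4912 0.411  0.1236]
217 [0.4757 0.4045 0.0743] [0.5003 0.4211 0.0777]
72 [0.4391 0.2461 0.0917] [0.4509 0.255  0.094 ]
```

View pics/s3.png

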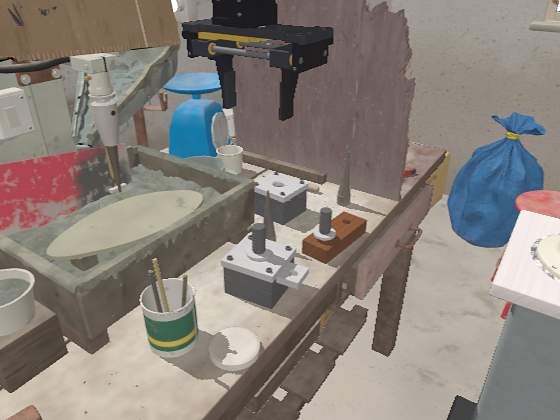

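The long pin stands upright at (258,240) with its collar on the cover of the bar block. Its top is at about 0.122 m, as expected. The short pin is unmoved at (326,222), and the gripper is clear.

```bash
python3 -c "
from station import r
print(r.finish_job())"
```

```text
the job is handed in; nothing more can be done
None
```

The long pin is released and standing upright in the draw-bar block with its collar on the cover, the short pin still stands in the rack, and the job was handed in at about 11 s; no verdict was returned.

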